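Find the flywheel's heavy side

TASK

Oil the bearing first: press the plunger of the oil pump all the way down to its stop and let it come back up. Then grip the crank handle and turn the flywheel one full turn in one direction, feeling for the counterweight hidden inside it, and bring its heavy side straight down. Finish while still gripping the handle and holding the wheel still like that, so that I can mark the rim, and leave everything else on the bench where it is.

Things in the scene. Friction and masses are not known exactly. Their poses are not given: they have to be found in the camera images.
- pump_head (a point): centre of the flat top face of the oil pump's plunger head: a black mushroom head 36 mm across, 180 mm above the bench when up, on a steel rod out of an amber oil reservoir with an aluminium top. The pump stands on the flywheel stand's base plate, at the end away from the flywheel; nothing is above it.
- pump (a joint): how far the pump plunger is pressed, m: 0 up, 0.016 at its stop. A spring pushes it back up; it takes 4 N to start and 9 N at the stop.
- axis (a point): point on the flywheel's level shaft axis, 150 mm above the bench, at the middle of the crank handle's length, in front of the wheel. Fixed to the stand: it does not turn with the wheel. x runs along the shaft from the handle towards the wheel, the bearing and the oil pump, z is up. The stand's base plate, 12 mm thick, begins 39 mm along +x, so nothing of the stand lies under the handle's middle.
- wheel_mid (a point): middle of the flywheel, a closed grey steel disc 180 mm across and 24 mm thick on the shaft, 64 mm along +x from point axis; fixed, axes as point axis. Inside, unseen, at a different place in its round each time, is the counterweight: 0.21 to 0.27 N m when level with the shaft, it adds to the drag while rising and takes from it while sinking. Else the wheel, with its handle, is balanced.
- crank_handle: the crank handle on the wheel's front: a black sleeve 23 mm in diameter and 86 mm long, parallel to the shaft, 68 mm from the shaft axis. Origin at the middle of its length, on its axis; x along the handle. The sleeve spins freely on its pin, so a gripper that holds it can keep its own orientation while it carries the handle round.
- flywheel (a joint): angle of the flywheel, rad, unlimited, counted on from turn to turn: 0 with the crank handle straight above the shaft, growing clockwise as seen from the handle side: the handle then stands at y = -68 mm x sin(angle), z = +68 mm x cos(angle) in the axes of point axis. The bearing drags with a constant 0.30 N m, so the wheel stays wherever it is left.
- jar_mid (a point): bystander: centre of a closed glass jar, 72 mm across, 95 mm tall
- tin_mid (a point): bystander: centre of a round closed tin, 90 mm across, 110 mm tall
- screwdriver_grip (a point): bystander: handle of a screwdriver lying on the bench
- hammer_mid (a point): bystander: point on the handle of a hammer lying on the bench
- spanner_mid (a point): bystander: middle of a spanner, 170 mm long and about 10 mm thick, lying on the bench below the crank handle
- pliers_mid (a point): bystander: middle of a pair of pliers lying on the bench, about 170 mm long
- carton_mid (a point): bystander: centre of a small cardboard box of 95 x 65 x 45 mm

How it is judged:
By the outcome, as a careful person would: the job done as asked, in the order asked, and still so for the second after the job is handed in, while the arm keeps its last pose, push and grip.
It also fails if it takes over 67 s, if anything falls off the work surface, if the arm or the gripper's body presses on something with over 40 N, if the wrist force passes 120 N, or if a joint passes its speed limit or range.

ROBOT

A 6-joint arm with a two-finger parallel gripper is mounted at the origin on the work surface. World frame = base frame: x ahead of the robot, y to its left, z up, the work surface at z = 0. Lengths are in m, angles in degrees, forces in N, time in s.
With the tool pointing down it reaches from about 0.35 to 0.875 m from the base axis. Payload 4.2 kg.
Tool frame: the origin (TCP) lies at the very end of the fingers, on their centre line; the grasp point (between the pads) lies 19 mm behind it (r.grip_point_offset is the distance from the TCP to the grasp point, in m); z points along the fingers, y is the line along which they close (so a half turn about z gives the same grasp; the last joint's range is limited). The gripper opens to 87 mm and grips with 3 to 60 N. Pads are 19 mm wide; open, the fingers measure 117 mm over their backs; the gripper's body (75 mm by 190 mm) begins 51 mm behind the grasp point.
Start: joints at [-57.376, 22.042, 0.453, 0, -68.411, -14.817], TCP at [0.191, -0.595, 0.223] pointing down, gripper open.
Joint ranges: [-179.83, 179.83], [-69.29, 118.12], [-61.27, 80.66], [-181.25, 117.63], [-171.15, -9.14], [-177.46, 177.46]. Speed limits (degrees/s): [159.86, 159.86, 180, 180, 180, 180].

INTERFACE

Orientations are given as a 3x3 rotation matrix whose columns are the frame's x, y, z axes.
In Python, from station import r, cams gives the robot as it stands. The module is installed in compiled form; this text tells all that it offers.
- The arm moves only by the shell command python3 -m handwheel 'ROWS'. ROWS is JSON, a list that holds one entry, the list of rows, each a list of 7 numbers: the turn, a rotation vector about the tool's x, y, z in units of 6 degrees (1.0 is 6 degrees), then the shift along the tool's x, y, z in m, then the finger opening in m, from 0 to 0.087. In form: [[[ax, ay, az, x, y, z, jaw], ...]]. A call has 1 to 12 rows; each row shifts and turns the commanded pose from where the row before left it, along the tool's axes as they then stand; what a row does not reach is not made up. A row lasts 1/10 s, in which the tool goes at most 50 mm and 8.59 degrees, less where a joint would pass 70% of its speed; a pose out of reach is approached as far as the arm can. A call with a gripper value outside its range is refused whole. The fingers move at their own pace and stop on an object; the grip force is fixed at half the most. Time passes only in rows, so rows that do not move let the fingers close. It gives the time, the measured TCP pose, the force, the opening and the grip force at its end, in the units of the state.
- r.sense(): the state, without advancing time (a new reading comes with each control period).
- cams.capture(name): name is "scene" or "top" or "wrist"; returns the picture (480x640x3 uint8, red, green, blue); there is no depth.
- cams.get_calibration(name): a dict with "camera_matrix" (3x3 intrinsics, pixels), "k1" (the pictures are not rectified: a ray, as slopes to the right and down, at radius r is drawn at 1 + k1 r^2 times it, then the intrinsics apply), "rvec" (rotation vector, rad) and "tvec" (3), from world to camera coordinates, as OpenCV has them; the wrist camera has in their place "T_tool_cam" (4x4, takes a point from camera to tool coordinates, whose origin is the TCP and whose axes are the flange's). Camera axes: x right, y down, z forward; pixel columns grow to the right and rows downward; lengths in m; the calibration is good to about 2 mm. A picture is of the moment at which its call begins: read the wrist's pose just before it. get_calibration takes no time and is no camera call.
- r.finish_job(): hands the job in; it is judged then, once.
The state is a dict: "time_s": time; "joints": joint angles; "joint_velocities": joint speeds; "effort": joint torques, N m; "tcp_pos": TCP position; "ee_rot": TCP orientation; "wrist_force": force on the tool from outside, world axes, zero at the start; "moment": the same for the moment, N m; "gripper_width": opening from 0.0 (shut) to 1.0 (fully open); "gripper_force": force on a finger pad.
Only numpy, scipy, OpenCV 4.12 (cv2) and the standard library are available. Lean on these libraries where they do the work, as an engineer would, in place of code of your own. Each camera call takes 0.05 s, during which the arm holds its last target. There are 200 camera calls.

## Working session

There is one attempt and no reset: what is moved stays moved. The work goes in short steps, Python scripts to look and compute and a shell command to move; the robot and the scene stay as the last step left them, time stands still between calls to the robot, and variables do not carry over. Pictures are saved under pics/ and viewed, at most 10 in all, crops included, and the job is handed in when it is done.

```bash
mkdir -p pics; python3 - <<'E'
from station import r,cams
import cv2,numpy as np
s=r.sense();print(s)
for n in("scene","top"):
    cv2.imwrite(f"pics/{n}0.png",cams.capture(n)[:,:,::-1]);print(n,cams.get_calibration(n))
print(cams.get_calibration("wrist"))
E
```

```text
{'time_s': 0.0, 'joints': array([-5.73783259e+01,  2.20897232e+01,  3.79572613e-01, -2.82419428e-02,
       -6.84117834e+01, -1.48179421e+01]), 'joint_velocities': array([ 0.09372507, -0.00762175,  0.04845662, -0.10178035,  0.01568347,
        0.00705708]), 'effort': array([-7.32791377e-04, -3.90668321e+01,  1.87409377e+01,  4.21995968e+00,
        1.09868310e-02, -1.94239542e-04]), 'tcp_pos': array([ 0.19093991, -0.59448092,  0.22147107]), 'ee_rot': array([[-9.52165026e-01, -3.05583350e-01, -7.61204508e-04],
       [-3.05584281e-01,  9.52162847e-01,  2.03947856e-03],
       [ 1.01559963e-04,  2.17453228e-03, -9.99997631e-01]]), 'wrist_force': array([ 0.19482143, -0.05381222,  0.30261544]), 'moment': array([ 0.00665645,  0.00668123, -0.00910133]), 'gripper_force': 0.0, 'gripper_width': 0.9983717446558655}
scene {'camera_matrix': array([[553.66791792,   0.        , 319.06941812],
       [  0.        , 553.66791792, 250.06783969],
       [  0.        ,   0.        ,   1.        ]]), 'k1': -0.1245688475040012, 'rvec': array([ 2.1949962 ,  1.40752416, -0.40537309]), 'tvec': array([-0.270
[... 209 characters left out ...]
), 'k1': -0.1196462620110624, 'rvec': array([ 2.17732289, -2.14161345,  0.1322571 ]), 'tvec': array([-0.02003704,  0.59775676,  1.20356371])}
{'camera_matrix': array([[401.85067616,   0.        , 322.64872816],
       [  0.        , 401.85067616, 238.18318866],
       [  0.        ,   0.        ,   1.        ]]), 'k1': -0.0004666303178894044, 'T_tool_cam': array([[-1.57106846e-04, -9.58277882e-01, -2.85838198e-01,
         7.78323429e-02],
       [ 9.99999918e-01, -2.57101181e-04,  3.12300953e-04,
         4.40427939e-04],
       [-3.72760434e-04, -2.85838126e-01,  9.58277844e-01,
        -1.61453386e-01],
       [ 0.00000000e+00,  0.00000000e+00,  0.00000000e+00,
         1.00000000e+00]])}
```

View pics/scene0.png

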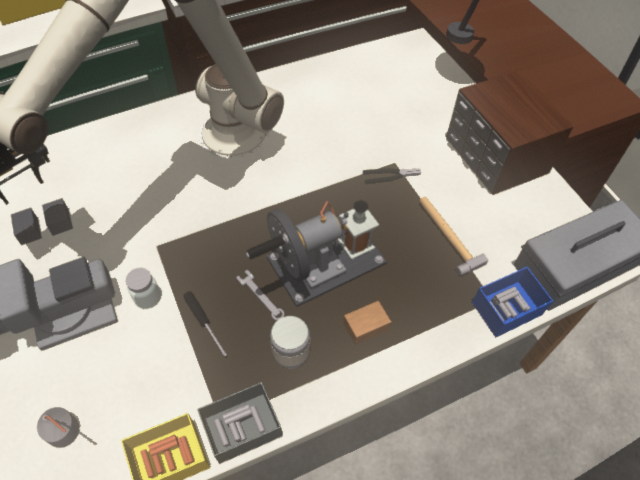

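View pics/top0.png

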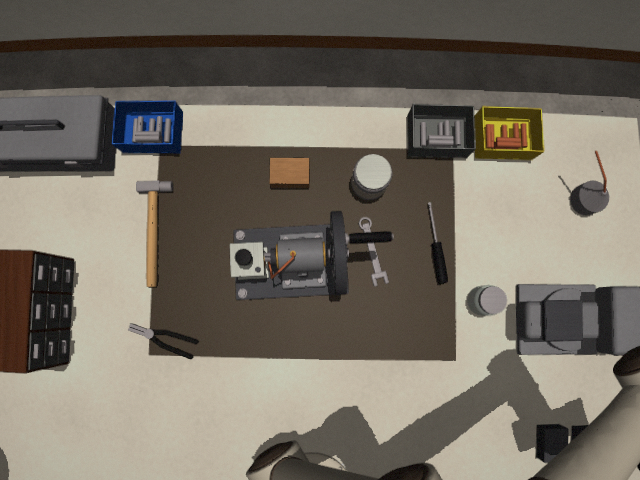

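The pump head shows at about top (244,257) and scene (360,208). The handle runs from top (350,238) to (392,236), with its free end at scene (250,253). I'll enlarge both views.

```bash
python3 - <<'E'
import cv2,numpy as np
a=cv2.imread("pics/top0.png")[205:305,220:410];b=cv2.imread("pics/scene0.png")[190:310,235:395]
a=cv2.resize(a,None,fx=4,fy=4,interpolation=cv2.INTER_CUBIC);b=cv2.resize(b,None,fx=5,fy=5,interpolation=cv2.INTER_CUBIC)
cv2.imwrite("pics/topc.png",a);cv2.imwrite("pics/scenec.png",cv2.convertScaleAbs(b,alpha=1.3,beta=20))
E
```

```text
(no output)
```

View pics/topc.png

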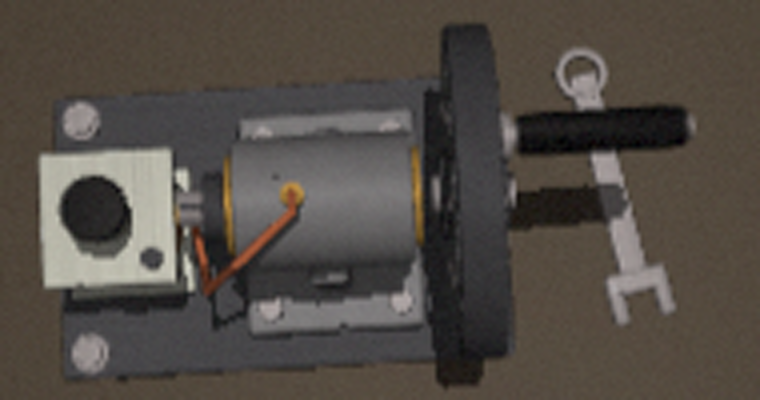

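View pics/scenec.png

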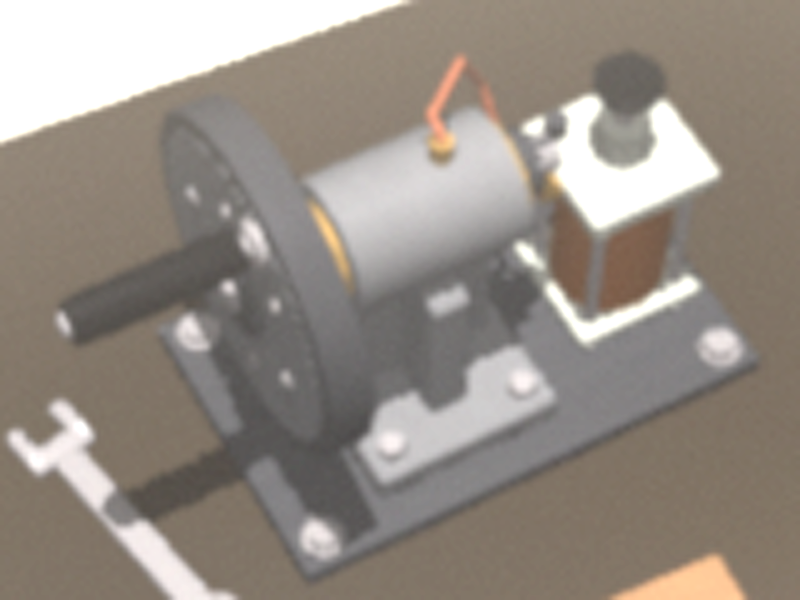

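Crop readings in full-picture pixels:

| Point | Top | Scene |
|---|---|---|
| Head top face | (243.8, 257) | (360.6, 206) |
| Sleeve free end | (391.5, 236.7) | (249.5, 253.6) |
| Sleeve root | (349.5, 238) | (282.6, 239.5) |

```bash
cat > h.py <<'E'
from station import r,cams
import cv2,numpy as np
from scipy.spatial.transform import Rotation as R
def ray(n,p,pose=None):
    c=cams.get_calibration(n);d=np.array([c["k1"],0,0,0,0.])
    u=cv2.undistortPoints(np.array([[p]],float),c["camera_matrix"],d).ravel();v=np.r_[u,1]
    if n=="wrist":
        T=c["T_tool_cam"];return pose[0]+pose[1]@T[:3,3],pose[1]@T[:3,:3]@v
    M=cv2.Rodrigues(c["rvec"])[0];return -M.T@c["tvec"],M.T@v
def tri(*rays):
    A=0;b=0
    for o,d in rays:
        d=d/np.linalg.norm(d);P=np.eye(3)-np.outer(d,d);A=A+P;b=b+P@o
    x=np.linalg.solve(A,b);return x,[np.linalg.norm(np.cross(x-o,d/np.linalg.norm(d))) for o,d in rays]
def atz(ra,z): o,d=ra;return o+d*(z-o[2])/d[2]
E
python3 - <<'E'
from h import *
np.set_printoptions(precision=4,suppress=True)
for n,t,s in(("head",(243.8,257),(360.6,206)),("free",(391.5,236.7),(249.5,253.6)),("root",(349.5,238),(282.6,239.5))):
    print(n,tri(ray("top",t),ray("scene",s)))
print(atz(ray("top",(243.8,257)),.18),atz(ray("scene",(360.6,206)),.18))
# base plate corners/wheel rim in top: plate z=.012
for p in((55,100),(67,378),(510,357),(440,80)): print(atz(ray("top",(p[0]/4+220,p[1]/4+205)),.012))
# wheel rim top edge
for p in((443,185),(492,185)): print(atz(ray("top",(p[0]/4+220,p[1]/4+205)),.24))
E
```

```text
head (array([0.5472, 0.15  , 0.1794]), [np.float64(0.0009791803258253665), np.float64(0.0009791803258253097)])
free (array([ 0.5902, -0.1516,  0.218 ]), [np.float64(0.0021569215303853377), np.float64(0.002156921530385424)])
root (array([ 0.5855, -0.0686,  0.217 ]), [np.float64(0.00011263073052048816), np.float64(0.00011263073052054191)])
[0.5468 0.149  0.18  ] [0.5478 0.1507 0.18  ]
[0.6272 0.2003 0.012 ]
[0.4598 0.1873 0.012 ]
[ 0.477  -0.0768  0.012 ]
[ 0.6432 -0.0327  0.012 ]
[ 0.5556 -0.0308  0.24  ]
[ 0.556  -0.0549  0.24  ]
```

```bash
python3 -m handwheel '[[[-0,0,-1.05,0,0,-0.01,0],[0,0,-1.05,0,0,-0.01,0],[0,0,-1.05,0,0,-0.01,0],[0,0,-1.05,0,0,-0.01,0],[0,0,-1.05,0,0,-0.01,0],[0,0,-1.05,0,0,-0.01,0],[0,0,-1.05,0,0,-0.01,0],[0,0,-1.05,0,0,-0.01,0],[0,0,-1.05,0,0,-0.01,0],[0,0,-1.05,0,0,-0.01,0],[0,0,-1.05,0,0,0,0],[0,0,-1.05,0,0,0,0]]]'
python3 -m handwheel '[[[0,0,0,-0.04,-0.022,0,0],[0,0,0,-0.04,-0.022,0,0],[0,0,0,-0.04,-0.022,0,0],[0,0,0,-0.04,-0.022,0,0],[0,0,0,-0.04,-0.022,0,0],[0,0,0,-0.04,-0.022,0,0],[0,0,0,-0.04,-0.022,0,0],[0,0,0,-0.04,-0.022,0,0],[0,0,0,-0.04,-0.022,0,0],[0,0,0,-0.04,-0.022,0,0],[0,0,0,-0.04,-0.022,0,0],[0,0,0,0,0,0,0]]]'
python3 - <<'E'
from h import *
s=r.sense();print(s["tcp_pos"],s["ee_rot"],s["joints"],s["wrist_force"])
print("to go",s["ee_rot"].T@(np.array([.547,.150,.26])-s["tcp_pos"]))
cv2.imwrite("pics/w1.png",cams.capture("wrist")[:,:,::-1])
E
```

```text
time_s: 1.3
tcp_pos: [0.1912, -0.5949, 0.3223]
ee_rot: [[0.064, -0.998, 0.0], [-0.998, -0.064, 0.001], [-0.001, -0.0, -1.0]]
wrist_force: [0.7, 1.1, -0.7]
gripper_width: 0.029
gripper_force: 0.0
time_s: 2.5
tcp_pos: [0.408, -0.1376, 0.3221]
ee_rot: [[0.066, -0.998, -0.0], [-0.998, -0.066, 0.001], [-0.001, -0.0, -1.0]]
wrist_force: [0.1, -0.0, -0.9]
gripper_width: 0.003
gripper_force: 0.0
[ 0.40804718 -0.13762186  0.32213541] [[ 6.63433010e-02 -9.97796856e-01 -1.62561257e-05]
 [-9.97796455e-01 -6.63432889e-02  8.96111991e-04]
 [-8.95216213e-04 -4.32307230e-05 -9.99999598e-01]] [ 3.10548075e+00 -1.07101508e+00 -1.43188054e+01 -5.27219225e-02
 -7.67503636e+01  7.10587534e-01] [ 0.09163302 -0.00362137 -0.89728307]
to go [-0.27771386 -0.15772578  0.06239087]
```

View pics/w1.png

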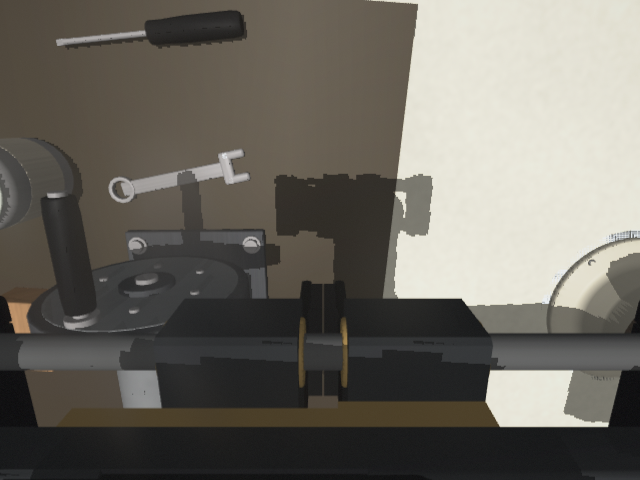

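The wrist view shows the sleeve from (60,195) to (80,315), the wheel beside it and the spanner beneath it, as expected. I'll move on above the pump.

```bash
python3 -m handwheel '[[[0,0,0,-0.04,-0.0226,0,0],[0,0,0,-0.04,-0.0226,0,0],[0,0,0,-0.04,-0.0226,0,0],[0,0,0,-0.04,-0.0226,0,0],[0,0,0,-0.04,-0.0226,0,0],[0,0,0,-0.04,-0.0226,0.0,0],[0,0,0,-0.038,-0.0222,0.02,0],[0,0,0,0,0,0.04,0],[0,0,0,0,0,0.03,0],[0,0,0,0,0,0.01,0],[0,0,0,0,0,0.01,0],[0,0,0,0,0,0,0]]]'
python3 - <<'E'
from h import *
s=r.sense();print(s["tcp_pos"],s["wrist_force"])
print("to go",s["ee_rot"].T@(np.array([.547,.150,.19])-s["tcp_pos"]))
cv2.imwrite("pics/s1.png",cv2.resize(cams.capture("scene")[150:290,270:450,::-1],None,fx=4,fy=4,interpolation=cv2.INTER_CUBIC))
E
```

```text
time_s: 3.75
tcp_pos: [0.5477, 0.1446, 0.2124]
ee_rot: [[0.058, -0.998, -0.0], [-0.998, -0.058, -0.0], [0.0, 0.0, -1.0]]
wrist_force: [-0.4, -0.2, -0.6]
gripper_width: 0.008
gripper_force: 0.0
[0.5476677  0.14461964 0.21239477] [-0.41498885 -0.19573563 -0.5665998 ]
to go [-0.00541839  0.0003418   0.02239295]
```

View pics/s1.png

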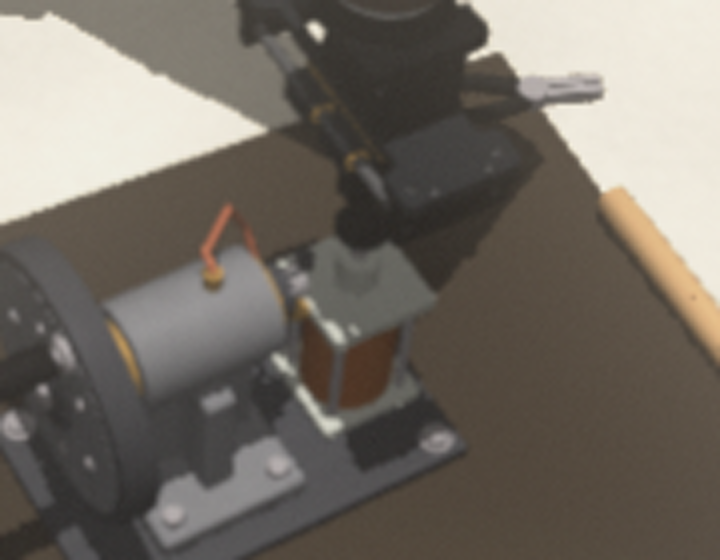

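The fingertips hang just above the head at crop (362,225), so I'll press.

```bash
python3 -m handwheel '[[[0,0,0,-0.0054,0,0.01,0],[0,0,0,0,0,0.01,0],[0,0,0,0,0,0.008,0],[0,0,0,0,0,0.006,0],[0,0,0,0,0,0.005,0],[0,0,0,0,0,0.004,0],[0,0,0,0,0,0.003,0],[0,0,0,0,0,0.001,0],[0,0,0,0,0,0,0]]]'
```

```text
time_s: 4.7
tcp_pos: [0.5469, 0.1508, 0.1666]
ee_rot: [[0.06, -0.998, -0.0], [-0.998, -0.06, -0.0], [0.0, 0.0, -1.0]]
wrist_force: [-4.8, 0.7, 7.7]
gripper_width: 0.01
gripper_force: 3.9
```

```bash
python3 -m handwheel '[[[0,0,0,0,0,0.002,0],[0,0,0,0,0,0.001,0],[0,0,0,0,0,0.001,0],[0,0,0,0,0,0,0],[0,0,0,0,0,0,0]]]'
```

```text
time_s: 5.2
tcp_pos: [0.5469, 0.1508, 0.1644]
ee_rot: [[0.06, -0.998, 0.001], [-0.998, -0.06, -0.0], [0.0, -0.001, -1.0]]
wrist_force: [-6.4, -0.1, 14.6]
gripper_width: 0.004
gripper_force: 7.1
```

```bash
python3 -m handwheel '[[[0,0,0,0,0,0.001,0],[0,0,0,0,0,0.001,0],[0,0,0,0,0,0,0],[0,0,0,0,0,0,0]]]'
```

```text
time_s: 5.6
tcp_pos: [0.5469, 0.1508, 0.1643]
ee_rot: [[0.061, -0.998, 0.002], [-0.998, -0.061, -0.0], [0.0, -0.002, -1.0]]
wrist_force: [-10.9, 0.9, 22.0]
gripper_width: 0.007
gripper_force: 11.1
```

At the stop: 2 mm more command moved nothing and the force rose to 22 N. I'll retreat and move over the handle.

```bash
python3 -m handwheel '[[[0,0,0,0,0,-0.008,0],[0,0,0,0,0,-0.01,0],[0,0,0,0,0,-0.03,0],[0,0,0,0,0,-0.04,0],[0,0,0,0,0,-0.04,0],[0,0,0,0,0,-0.04,0],[0,0,0,0.03,-0.003,0,0.087],[0,0,0,0.04,-0.004,0,0.087],[0,0,0,0.04,-0.004,0,0.087],[0,0,0,0.04,-0.004,0,0.087],[0,0,0,0.04,-0.004,0,0.087],[0,0,0,0.04,-0.004,0,0.087]]]'
python3 -m handwheel '[[[0,0,0,0.03,-0.002,0,0.087],[0,0,0,0.006,0,0,0.087],[0,0,0,0,0,0.03,0.087],[0,0,0,0,0,0.02,0.087],[0,0,0,0,0,0,0.087]]]'
python3 - <<'E'
from h import *
s=r.sense();p=s["tcp_pos"];print(p,s["wrist_force"])
cv2.imwrite("pics/w2.png",cams.capture("wrist")[:,:,::-1])
cv2.imwrite("pics/s2.png",cams.capture("scene")[:,:,::-1])
a=cv2.imread("pics/s2.png")[180:300,240:390];cv2.imwrite("pics/s2c.png",cv2.resize(a,None,fx=3,fy=3))
E
```

```text
time_s: 6.8
tcp_pos: [0.5841, -0.079, 0.3273]
ee_rot: [[0.06, -0.998, 0.0], [-0.998, -0.06, 0.0], [0.0, -0.0, -1.0]]
wrist_force: [0.3, 0.2, 0.9]
gripper_width: 0.466
gripper_force: 0.0
time_s: 7.3
tcp_pos: [0.5863, -0.1125, 0.2739]
ee_rot: [[0.059, -0.998, -0.007], [-0.998, -0.059, 0.001], [-0.001, 0.007, -1.0]]
wrist_force: [-0.6, -0.0, -0.5]
gripper_width: 0.922
gripper_force: 0.0
[ 0.58628962 -0.11253881  0.27392148] [-6.42897632e-01 -1.00245839e-04 -5.05857891e-01]
```

View pics/w2.png

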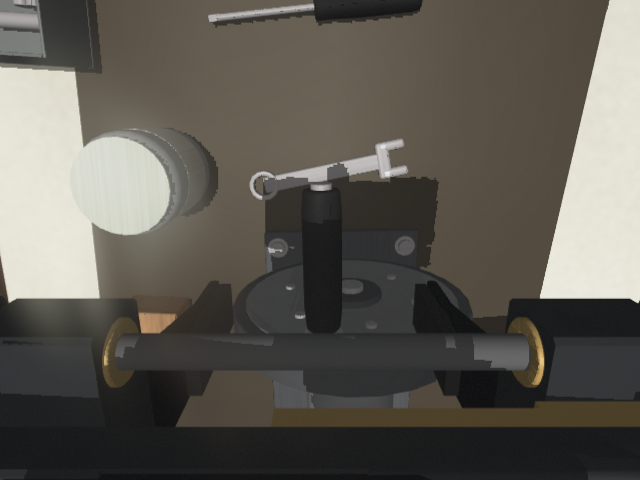

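The handle is centred between the open fingers (column 322), and the shaft boss is at about (351,285).

```bash
python3 - <<'E'
from h import *
np.set_printoptions(precision=4,suppress=True)
s=r.sense();P=(s["tcp_pos"],s["ee_rot"])
print("hub",atz(ray("wrist",(351,285),P),.15))
for p in((322,197),(323,328)):print("h",atz(ray("wrist",p,P),.214))
print("free tri",tri(ray("wrist",(322,190),P),ray("scene",(249.5,253.6)),ray("top",(391.5,236.7))))
# wheel rim left/right edges lie at z=.15
for p in((233,305),(471,305)):
    o,d=ray("wrist",p,P); print("rim",o+d*(-.06-o[1])/d[1], atz((o,d),.15))
E
```

```text
hub [ 0.5642 -0.0679  0.15  ]
h [ 0.5915 -0.1479  0.214 ]
h [ 0.5859 -0.0649  0.214 ]
free tri (array([ 0.5908, -0.152 ,  0.2182]), [np.float64(0.0011587489235928945), np.float64(0.002334978650431218), np.float64(0.0021567082263328242)])
rim [ 0.6496 -0.06    0.1795] [ 0.656  -0.0452  0.15  ]
rim [ 0.4713 -0.06    0.1575] [ 0.4681 -0.0565  0.15  ]
```

```bash
python3 -m handwheel '[[[0,0,0,0.002,-0.0025,0.02,0.087],[0,0,0,0,0,0.025,0.087],[0,0,0,0,0,0.02,0.087],[0,0,0,0,0,0.01,0.087],[0,0,0,0,0,0.003,0.087],[0,0,0,0,0,0,0.06],[0,0,0,0,0,0,0.04],[0,0,0,0,0,0,0.01],[0,0,0,0,0,0,0.01],[0,0,0,0,0,0,0.01],[0,0,0,0,0,0,0.01]]]'
```

```text
time_s: 8.5
tcp_pos: [0.5907, -0.1151, 0.1997]
ee_rot: [[0.059, -0.998, 0.0], [-0.998, -0.059, 0.0], [0.0, -0.0, -1.0]]
wrist_force: [0.8, 0.1, 1.0]
gripper_width: 0.535
gripper_force: 0.0
```

```bash
python3 -m handwheel '[[[0,0,0,0,0,0.003,0.01],[0,0,0,0,0,0,0.01],[0,0,0,0,0,0,0.01],[0,0,0,0,0,0,0.01],[0,0,0,0,0,0,0.01],[0,0,0,0,0,0,0.01]]]'; python3 - <<'E'
from h import *
s=r.sense();print(s["tcp_pos"],s["wrist_force"],s["moment"],s["gripper_force"],s["gripper_width"]*87)
E
```

```text
time_s: 9.1
tcp_pos: [0.5891, -0.115, 0.1954]
ee_rot: [[0.059, -0.998, -0.004], [-0.998, -0.059, 0.0], [-0.001, 0.004, -1.0]]
wrist_force: [-5.0, -0.3, -3.5]
gripper_width: 0.255
gripper_force: 30.0
[ 0.58905739 -0.11504017  0.19535338] [-4.97207501 -0.26123202 -3.50992346] [-0.09515394  1.51526803  0.04881046] 29.97790770370557 22.18696635090508
```

```bash
python3 - <<'E'
import numpy as np
t=np.radians(21+6*np.arange(61))
for k in range(60): print(21+6*(k+1), "%.4f,%.4f"%(-.068*(np.sin(t[k+1])-np.sin(t[k])),-.068*(np.cos(t[k+1])*-1+np.cos(t[k]))*-1), end=" | ")
E
python3 -m handwheel '[[[0,0,0,0,-0.0065,0.0029,0.01],[0,0,0,0,-0.0061,0.0036,0.01],[0,0,0,0,-0.0057,0.0042,0.01],[0,0,0,0,-0.0053,0.0048,0.01]]]'
python3 - <<'E'
from h import *
s=r.sense();print(s["tcp_pos"],s["wrist_force"],s["moment"],s["joint_velocities"])
E
```

```text
27 -0.0065,0.0029 | 33 -0.0062,0.0036 | 39 -0.0058,0.0042 | 45 -0.0053,0.0048 | 51 -0.0048,0.0053 | 57 -0.0042,0.0058 | 63 -0.0036,0.0062 | 69 -0.0029,0.0065 | 75 -0.0022,0.0068 | 81 -0.0015,0.0070 | 87 -0.0007,0.0071 | 93 -0.0000,0.0071 | 99 0.0007,0.0071 | 105 0.0015,0.0070 | 111 0.0022,0.0068 | 117 0.0029,0.0065 | 123 0.0036,0.0062 | 129 0.0042,0.0058 | 135 0.0048,0.0053 | 141 0.0053,0.0048 | 147 0.0058,0.0042 | 153 0.0062,0.0036 | 159 0.0065,0.0029 | 165 0.0068,0.0022 | 171 0.0070,0.0015 | 177 0.0071,0.0007 | 183 0.0071,0.0000 | 189 0.0071,-0.0007 | 195 0.0070,-0.0015 | 201 0.0068,-0.0022 | 207 0.0065,-0.0029 | 213 0.0062,-0.0036 | 219 0.0058,-0.0042 | 225 0.0053,-0.0048 | 231 0.0048,-0.0053 | 237 0.0042,-0.0058 | 243 0.0036,-0.0062 | 249 0.0029,-0.0065 | 255 0.0022,-0.0068 | 261 0.0015,-0.0070 | 267 0.0007,-0.0071 | 273 -0.0000,-0.0071 | 279 -0.0007,-0.0071 | 285 -0.0015,-0.0070 | 291 -0.0022,-0.0068 | 297 -0.0029,-0.0065 | 303 -0.0036,-0.0062 | 309 -0.0042,-0.0058 | 315 -0.0048,-0.0053 | 321 -0.0053,-0.0048 | 327 -0.0058,-0.0042 | 333 -0.0062,-0.0036 | 339 -0.0065,-0.0029 | 345 -0.0068,-0.0022 | 351 -0.0070,-0.0015 | 357 -0.0071,-0.0007 | 363 -0.0071,0.0000 | 369 -0.0071,0.0007 | 375 -0.0070,0.0015 | 381 -0.0068,0.0022 | time_s: 9.5
tcp_pos: [0.6131, -0.1133, 0.1799]
ee_rot: [[0.059, -0.998, -0.004], [-0.998, -0.059, 0.001], [-0.001, 0.003, -1.0]]
wrist_force: [-6.2, 1.9, -3.5]
gripper_width: 0.25
gripper_force: 30.0
[ 0.61312296 -0.11326642  0.17990597] [-6.16660928  1.94741012 -3.54174715] [0.27482676 1.6755729  0.06936548] [-0.0409131   7.05892128  3.73993818 -0.12550043  2.86380686  0.10904295]
```

```bash
cat > lg.py <<'E'
from h import *
s=r.sense();v=np.r_[s["time_s"],s["tcp_pos"],s["wrist_force"],s["moment"]]
print(np.round(v,4).tolist(),file=open("log.txt","a"));print(np.round(v,4)[:7],s["ee_rot"][:2,2].round(3),round(s["gripper_force"],1))
E
python3 lg.py
python3 -m handwheel '[[[0,0,0,0,-0.0048,0.0053,0.01],[0,0,0,0,-0.0042,0.0058,0.01],[0,0,0,0,-0.0036,0.0062,0.01],[0,0,0,0,-0.0029,0.0065,0.01]]]' >/dev/null; python3 lg.py
python3 -m handwheel '[[[0,0,0,0,-0.0022,0.0068,0.01],[0,0,0,0,-0.0015,0.007,0.01],[0,0,0,0,-0.0007,0.0071,0.01],[0,0,0,0,0,0.0071,0.01]]]' >/dev/null; python3 lg.py
```

```text
[ 9.5     0.6131 -0.1133  0.1799 -6.1666  1.9474 -3.5417] [-0.004  0.001] 30.0
[ 9.9     0.6286 -0.1121  0.1562 -6.1689  1.3347 -2.7691] [-0.003  0.001] 30.0
[10.3     0.6331 -0.1118  0.1287 -6.9431  3.029   0.9901] [-0.003  0.001] 30.0
```

```bash

python3 -m handwheel '[[[0,0,0,0,0.0012,0.0071,0.01],[0,0,0,0,0.0017,0.007,0.01],[0,0,0,0,0.0022,0.0068,0.01],[0,0,0,0,0.0029,0.0065,0.01]]]' >/dev/null; python3 lg.py
python3 -m handwheel '[[[0,0,0,0,0.0036,0.0062,0.01],[0,0,0,0,0.0042,0.0058,0.01],[0,0,0,0,0.0048,0.0053,0.01],[0,0,0,0,0.0053,0.0048,0.01]]]' >/dev/null; python3 lg.py
python3 -m handwheel '[[[0,0,0,0,0.0058,0.0042,0.01],[0,0,0,0,0.0062,0.0036,0.01],[0,0,0,0,0.0065,0.0029,0.01],[0,0,0,0,0.0068,0.0022,0.01]]]' >/dev/null; python3 lg.py
```

```text
[10.7     0.6267 -0.1123  0.1024 -5.1589  2.5984  2.3101] [0.002 0.   ] 30.0
[11.1     0.6097 -0.1136  0.08    0.6883  4.5185  2.56  ] [0.004 0.   ] 30.0
[11.5     0.5835 -0.1156  0.0661  4.7427  2.6581 -3.3895] [0.002 0.   ] 30.0
```

```bash

python3 -m handwheel '[[[0,0,0,0,0.007,0.0015,0.01],[0,0,0,0,0.0071,0.0007,0.01],[0,0,0,0,0.0071,0,0.01],[0,0,0,0,0.0071,-0.0007,0.01]]]' >/dev/null; python3 lg.py
python3 -m handwheel '[[[0,0,0,0,0.007,-0.0015,0.01],[0,0,0,0,0.0068,-0.0022,0.01],[0,0,0,0,0.0065,-0.0029,0.01],[0,0,0,0,0.0062,-0.0036,0.01]]]' >/dev/null; python3 lg.py
python3 -m handwheel '[[[0,0,0,0,0.0058,-0.0042,0.01],[0,0,0,0,0.0053,-0.0048,0.01],[0,0,0,0,0.0048,-0.0053,0.01],[0,0,0,0,0.0042,-0.0058,0.01]]]' >/dev/null; python3 lg.py
python3 -m handwheel '[[[0,0,0,0,0.0036,-0.0062,0.01],[0,0,0,0,0.0029,-0.0065,0.01],[0,0,0,0,0.0022,-0.0068,0.01],[0,0,0,0,0.0015,-0.007,0.01]]]' >/dev/null; python3 lg.py
```

```text
[11.9     0.5534 -0.1177  0.0647  3.9661 -0.2786 -6.6417] [-0.002 -0.   ] 30.0
[12.3     0.5268 -0.1196  0.0756  3.0363 -3.3381 -6.949 ] [-0.002 -0.001] 30.0
[12.7     0.5074 -0.121   0.0963  3.2165 -5.8427 -6.352 ] [-0.    -0.001] 30.0
[13.1     0.498  -0.1217  0.1231  5.7308 -6.2001 -8.3463] [ 0.002 -0.002] 30.0
```

```bash

python3 -m handwheel '[[[0,0,0,0,0.0007,-0.0071,0.01],[0,0,0,0,0,-0.0071,0.01],[0,0,0,0,-0.0007,-0.0071,0.01],[0,0,0,0,-0.0015,-0.007,0.01]]]' >/dev/null; python3 lg.py
python3 -m handwheel '[[[0,0,0,0,-0.0022,-0.0068,0.01],[0,0,0,0,-0.0029,-0.0065,0.01],[0,0,0,0,-0.0036,-0.0062,0.01],[0,0,0,0,-0.0042,-0.0058,0.01]]]' >/dev/null; python3 lg.py
python3 -m handwheel '[[[0,0,0,0,-0.0048,-0.0053,0.01],[0,0,0,0,-0.0053,-0.0048,0.01],[0,0,0,0,-0.0058,-0.0042,0.01],[0,0,0,0,-0.0062,-0.0036,0.01]]]' >/dev/null; python3 lg.py
python3 -m handwheel '[[[0,0,0,0,-0.0065,-0.0029,0.01],[0,0,0,0,-0.0068,-0.0022,0.01],[0,0,0,0,-0.007,-0.0015,0.01],[0,0,0,0,-0.0071,-0.0007,0.01]]]' >/dev/null; python3 lg.py
```

```text
[ 13.5      0.5003  -0.1216   0.1513   6.9322  -6.5862 -11.7928] [ 0.003 -0.002] 30.0
[ 13.9      0.513   -0.1206   0.1751  10.3186  -8.1745 -17.9075] [ 0.002 -0.001] 30.0
[ 14.3      0.531   -0.1193   0.1906   2.0932  -6.6619 -17.5332] [-0.009 -0.   ] 30.0
[14.7     0.557  -0.1174  0.1992 -5.4605 -1.9988 -6.9362] [-0.011 -0.   ] 30.0
```

```bash
cat > fit.py <<'E'
import numpy as np,ast
from scipy.optimize import least_squares as ls
L=np.array([ast.literal_eval(l) for l in open("log.txt")])
e=np.array([-.0595,.998]);a=np.array([.998,.0595])  # along axis, lateral (+x)
h=L[:,1:3]@a;z=L[:,3]
c=ls(lambda p:np.hypot(h-p[0],z-p[1])-.068,[.56,.131]).x
th=np.unwrap(np.arctan2(h-c[0],z-c[1]))
Fh=L[:,4:6]@a;Fz=L[:,6]
T=-.068*(Fh*np.cos(th)-Fz*np.sin(th)); rad=Fh*np.sin(th)+Fz*np.cos(th)
print("centre",c,"resid mm",((np.hypot(h-c[0],z-c[1])-.068)*1e3).round(1))
A=np.c_[np.ones_like(th),np.cos(th),np.sin(th)];q=np.linalg.lstsq(A,T,rcond=None)[0]
# drive torque = drag + M sin(th+phi), weight angle from top = th+phi ; rising when sin<0 -> T = drag - M sin(th+phi)
M=np.hypot(*q[1:]);phi=np.arctan2(-q[1],-q[2])
print("drag %.3f M %.3f; handle angle for heavy down: %.1f"%(q[0],M,np.degrees(np.pi-phi)%360))
for r in zip(np.degrees(th).round(1),T.round(3),(A@q).round(3),rad.round(1)):print(*r)
# constrained fit
f=lambda p:p[0]-p[1]*np.sin(th+p[2])+.0*th-T
for b in(([.29,.2,-9],[.31,.28,9]),):
    s=ls(f,[.3,.24,phi],bounds=b);print("constrained",s.x,np.degrees(np.pi-s.x[2])%360)
E
python3 fit.py
```

```text
centre [0.5572312 0.131666 ] resid mm [-0.   0.   0.   0.1  0.2  0.1  0.   0.1 -0.   0.   0.1  0.1  0.2  0. ]
drag 0.313 M 0.291; handle angle for heavy down: 185.6
44.8 0.122 0.129 -6.8
68.9 -0.027 0.053 -6.7
92.5 0.047 0.022 -6.8
115.4 -0.004 0.039 -5.5
139.3 0.163 0.103 -1.3
164.5 0.259 0.208 4.6
190.1 0.343 0.336 5.8
214.5 0.427 0.454 4.1
238.6 0.47 0.545 0.9
262.8 0.609 0.596 -4.3
286.8 0.64 0.598 -9.7
309.6 0.512 0.554 -19.0
329.7 0.502 0.483 -16.0
353.0 0.434 0.376 -6.2
constrained [ 0.31        0.28       -0.09813446] 185.62269051779555
```

```bash

python3 -m handwheel '[[[0,0,0,0,-0.0071,0.001,0.01],[0,0,0,0,-0.0071,0.0014,0.01],[0,0,0,0,-0.007,0.0015,0.01],[0,0,0,0,-0.0068,0.0022,0.01]]]' >/dev/null; python3 lg.py
python3 -m handwheel '[[[0,0,0,0,-0.0065,0.0029,0.01],[0,0,0,0,-0.0062,0.0036,0.01],[0,0,0,0,-0.0058,0.0042,0.01],[0,0,0,0,-0.0053,0.0048,0.01]]]' >/dev/null; python3 lg.py
python3 -m handwheel '[[[0,0,0,0,-0.0048,0.0053,0.01],[0,0,0,0,-0.0042,0.0058,0.01],[0,0,0,0,-0.0036,0.0062,0.01],[0,0,0,0,-0.0029,0.0065,0.01]]]' >/dev/null; python3 lg.py
python3 -m handwheel '[[[0,0,0,0,-0.0022,0.0068,0.01],[0,0,0,0,-0.0015,0.007,0.01],[0,0,0,0,-0.0007,0.0071,0.01],[0,0,0,0,0,0.0071,0.01]]]' >/dev/null; python3 lg.py; python3 fit.py
```

```text
[15.1     0.5895 -0.115   0.1952 -4.359  -0.4124 -2.1152] [-0.001  0.   ] 30.0
[15.5     0.6141 -0.1132  0.1789 -4.208   1.3442 -1.0573] [0.    0.001] 30.0
[15.9     0.6291 -0.1121  0.1548 -4.2674  4.5035 -1.029 ] [-0.     0.001] 30.0
[16.3     0.633  -0.1118  0.1268 -6.3728  4.1174  1.0173] [-0.001  0.001] 30.0
centre [0.55723293 0.13166515] resid mm [-0.   0.   0.   0.1  0.2  0.1  0.   0.1 -0.   0.   0.1  0.1  0.2  0.
  0.  -0.  -0.   0. ]
drag 0.313 M 0.290; handle angle for heavy down: 185.5
44.8 0.122 0.129 -6.8
68.9 -0.027 0.053 -6.7
92.5 0.047 0.023 -6.8
115.4 -0.004 0.04 -5.5
139.3 0.163 0.104 -1.3
164.5 0.259 0.209 4.6
190.1 0.343 0.336 5.8
214.5 0.427 0.454 4.1
238.6 0.47 0.545 0.9
262.8 0.609 0.596 -4.3
286.8 0.64 0.597 -9.7
309.6 0.512 0.553 -19.0
329.7 0.502 0.482 -16.0
353.0 0.434 0.376 -6.2
380.9 0.227 0.236 -3.5
406.0 0.143 0.124 -3.7
430.1 0.027 0.051 -4.1
454.1 0.039 0.023 -6.2
constrained [ 0.31        0.28       -0.09330215] 185.34581929819035
```

```bash

python3 -m handwheel '[[[0,0,0,0,0.0012,0.0071,0.01],[0,0,0,0,0.0017,0.007,0.01],[0,0,0,0,0.0022,0.0068,0.01],[0,0,0,0,0.0029,0.0065,0.01]]]' >/dev/null; python3 lg.py
python3 -m handwheel '[[[0,0,0,0,0.0036,0.0062,0.01],[0,0,0,0,0.0042,0.0058,0.01],[0,0,0,0,0.0048,0.0053,0.01],[0,0,0,0,0.0053,0.0048,0.01]]]' >/dev/null; python3 lg.py
python3 -m handwheel '[[[0,0,0,0,0.0058,0.0032,0.01],[0,0,0,0,0.0062,0.0031,0.01]]]' >/dev/null; python3 lg.py
python3 -m handwheel '[[[0,0,0,0,0.0065,0.0029,0.01],[0,0,0,0,0.0068,0.0022,0.01]]]' >/dev/null; python3 lg.py
python3 -m handwheel '[[[0,0,0,0,0.007,0.0015,0.01],[0,0,0,0,0.0071,0.0007,0.01]]]' >/dev/null; python3 lg.py
python3 -m handwheel '[[[0,0,0,0,0.0071,0,0.01],[0,0,0,0,0.0071,-0.0007,0.01]]]' >/dev/null; python3 lg.py
python3 -m handwheel '[[[0,0,0,0,0.007,-0.0015,0.01],[0,0,0,0,0.0068,-0.0022,0.01]]]' >/dev/null; python3 lg.py
python3 -m handwheel '[[[0,0,0,0,0.0065,-0.0029,0.01],[0,0,0,0,0.0062,-0.0036,0.01]]]' >/dev/null; python3 lg.py; python3 fit.py|sed -n '2p;21,$p'
```

```text
[16.7     0.6255 -0.1124  0.1001 -5.2791  4.2534  3.0012] [0. 0.] 30.0
[17.1     0.609  -0.1137  0.0794 -4.0973  3.0836  7.8709] [ 0.004 -0.   ] 30.0
[17.3     0.5992 -0.1144  0.0727  5.915   3.2999 -3.2919] [ 0.009 -0.   ] 30.0
[17.5     0.5843 -0.1155  0.0663  4.7425  1.977  -4.2955] [ 0.005 -0.   ] 30.0
[17.7     0.568  -0.1167  0.0637  4.1361  0.3207 -5.2787] [ 0. -0.] 30.0
[17.9     0.553  -0.1177  0.0648  3.7008 -1.2593 -5.9645] [-0.001 -0.   ] 30.0
[18.1     0.5391 -0.1187  0.0689  3.8618 -2.8163 -6.606 ] [-0.001 -0.001] 30.0
[18.3     0.5267 -0.1196  0.0757  3.5218 -5.0463 -5.8391] [-0.    -0.001] 30.0
  0.  -0.  -0.   0.   0.1  0.1  0.   0.  -0.  -0.   0.   0. ]
454.1 0.039 0.031 -6.2
477.6 0.023 0.054 -5.8
500.0 0.14 0.115 -8.5
510.1 0.248 0.153 5.9
523.8 0.235 0.213 5.5
537.7 0.268 0.28 5.4
550.5 0.316 0.342 5.2
562.7 0.405 0.401 4.7
574.7 0.406 0.455 3.0
constrained [ 0.31        0.28       -0.07612576] 184.36168463230896
```

```bash
sed 's/log.txt/log2.txt/' lg.py > lg2.py
python3 -m handwheel '[[[0,0,0,0,-0.0062,0.0036,0.01],[0,0,0,0,-0.0065,0.0029,0.01]]]' >/dev/null; python3 lg2.py
python3 -m handwheel '[[[0,0,0,0,-0.0068,0.0022,0.01],[0,0,0,0,-0.007,0.0015,0.01]]]' >/dev/null; python3 lg2.py
python3 -m handwheel '[[[0,0,0,0,-0.0071,0.0007,0.01],[0,0,0,0,-0.0071,0,0.01]]]' >/dev/null; python3 lg2.py
python3 -m handwheel '[[[0,0,0,0,-0.0071,-0.0007,0.01],[0,0,0,0,-0.007,-0.0015,0.01]]]' >/dev/null; python3 lg2.py
python3 -m handwheel '[[[0,0,0,0,-0.0068,-0.0022,0.01],[0,0,0,0,-0.0065,-0.0029,0.01]]]' >/dev/null; python3 lg2.py
python3 -m handwheel '[[[0,0,0,0,-0.0062,-0.0036,0.01],[0,0,0,0,-0.0058,-0.0042,0.01]]]' >/dev/null; python3 lg2.py
cat > fit2.py <<'E'
import numpy as np,ast
from scipy.optimize import least_squares as ls
ld=lambda f:np.array([ast.literal_eval(l) for l in open(f)])
L=np.r_[ld("log.txt"),ld("log2.txt")];n=len(ld("log.txt"));sg=np.r_[np.ones(n),-np.ones(len(L)-n)]
a=np.array([.998,.0595]);h=L[:,1:3]@a;z=L[:,3];th=np.arctan2(h-.5572,z-.13167)
Fh=L[:,4:6]@a;Fz=L[:,6];T=-.068*(Fh*np.cos(th)-Fz*np.sin(th));rad=Fh*np.sin(th)+Fz*np.cos(th)
ok=np.arange(len(L))!=n
s=ls(lambda p:((p[0]*sg-p[1]*np.sin(th+p[2])+p[3]*rad-T))[ok],[.3,.24,-.1,0],loss="soft_l1",f_scale=.03)
print(s.x,"down at",np.degrees(np.pi-s.x[2]))
for i in range(n-6,len(L)):print(sg[i],(np.degrees(th[i])%360).round(1),T[i].round(3),rad[i].round(1))
E
python3 fit2.py
```

```text
[18.5     0.5377 -0.1188  0.0695 -3.9126 -3.6983  1.4273] [-0.005 -0.001] 30.0
[18.7     0.5527 -0.1177  0.0647 -3.4971 -3.2559  1.1849] [-0.004 -0.   ] 30.0
[18.9     0.5664 -0.1167  0.0636 -4.9785 -2.9759  0.7189] [-0.006 -0.   ] 30.0
[19.1     0.5795 -0.1157  0.0651 -4.6687 -1.5956 -1.0089] [-0.008  0.   ] 30.0
[19.3     0.5923 -0.1147  0.0693 -5.5158 -2.8337 -5.7624] [-0.009  0.001] 30.0
[19.5     0.6058 -0.1138  0.0772 -3.0138 -1.2794 -8.982 ] [-0.006  0.001] 30.0
[ 0.31437876  0.28774518 -0.07947738 -0.00056881] down at 184.55371834365263
1.0 150.0 0.248 5.9
1.0 163.7 0.235 5.5
1.0 177.7 0.267 5.4
1.0 190.4 0.315 5.2
1.0 202.7 0.405 4.7
1.0 214.6 0.406 3.0
-1.0 204.0 -0.296 0.4
-1.0 190.7 -0.261 -0.5
-1.0 179.1 -0.349 -0.8
-1.0 167.9 -0.33 -0.0
-1.0 156.5 -0.51 3.0
-1.0 143.3 -0.533 5.4
```

```bash

python3 -m handwheel '[[[0,0,0,0,0.0058,0.0042,0.01],[0,0,0,0,0.0062,0.0036,0.01],[0,0,0,0,0.0065,0.0029,0.01],[0,0,0,0,0.0068,0.0022,0.01],[0,0,0,0,0.007,0.0015,0.01],[0,0,0,0,0.006,0.0007,0.01],[0,0,0,0,0,0,0.01],[0,0,0,0,0,0,0.01]]]' >/dev/null; python3 lg2.py; sed -i '$d' log2.txt
python3 - <<'E'
from h import *
s=r.sense();p=s["tcp_pos"];h=p[:2]@[.998,.0595]
print(np.degrees(np.arctan2(h-.5572,p[2]-.13167))%360,h-.5513)
E
```

```text
[ 20.3      0.5691  -0.1165   0.0638   1.9623  -4.0738 -10.8752] [ 0. -0.] 30.0
176.75740569745074 0.009743554396680065
```

```bash

python3 -m handwheel '[[[0,0,0,0,0.003,0.001,0.01],[0,0,0,0,0.003,0.0005,0.01],[0,0,0,0,0.003,0,0.01],[0,0,0,0,0.0013,0,0.01],[0,0,0,0,0,0,0.01],[0,0,0,0,0,0,0.01],[0,0,0,0,0,0,0.01]]]' >/dev/null; python3 lg2.py; sed -i '$d' log2.txt
python3 - <<'E'
from h import *
s=r.sense();p=s["tcp_pos"];h=p[:2]@[.998,.0595]
print(np.degrees(np.arctan2(h-.5572,p[2]-.13167))%360,h-.5513,s["joint_velocities"].round(2))
E
```

```text
[21.      0.5609 -0.1171  0.0639  3.346  -4.2383 -7.5962] [ 0.004 -0.   ] 30.0
183.74010334363408 0.0014670012407006494 [ 0.02 -0.08 -0.01  0.07 -0.02  0.06]
```

```bash

python3 -m handwheel '[[[0,0,0,0,0.0013,0,0.01],[0,0,0,0,0,0,0.01],[0,0,0,0,0,0,0.01],[0,0,0,0,0,0,0.01],[0,0,0,0,0,0,0.01],[0,0,0,0,0,0,0.01],[0,0,0,0,0,0,0.01],[0,0,0,0,0,0,0.01],[0,0,0,0,0,0,0.01],[0,0,0,0,0,0,0.01],[0,0,0,0,0,0,0.01]]]' >/dev/null; python3 lg2.py; sed -i '$d' log2.txt
python3 - <<'E'
from h import *
s=r.sense();p=s["tcp_pos"];h=p[:2]@[.998,.0595]
print(np.degrees(np.arctan2(h-.5572,p[2]-.13167))%360,s["joint_velocities"].round(2))
cv2.imwrite("pics/s9.png",cams.capture("scene")[:,:,::-1])
E
```

```text
[22.1     0.5599 -0.1172  0.0639  3.1432 -5.2555 -7.0033] [ 0.005 -0.001] 30.0
184.57783554198573 [ 0.01  0.   -0.02  0.02  0.01  0.06]
```

View pics/s9.png

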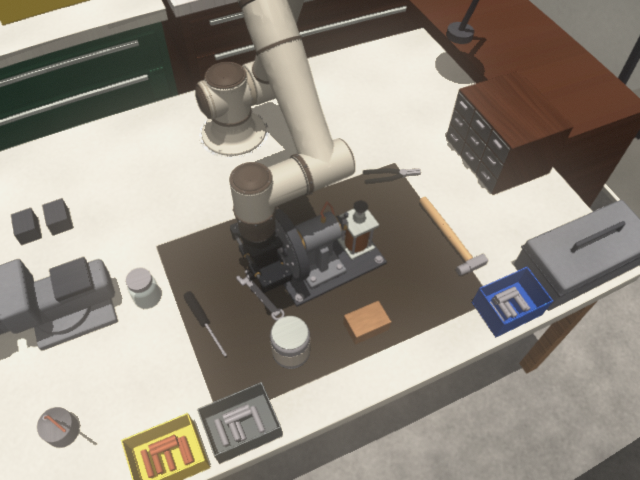

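The handle is held at the bottom and the pump head is back up at (360,208). The spanner at (243,280)–(280,314) and the rest are unmoved. I'm handing in.

```bash
python3 -c "
from station import r
print(r.finish_job())"
```

```text
the job is handed in; nothing more can be done
None
```

I pressed the pump to its stop and let it come back up, turned the flywheel more than one full turn clockwise, and handed in with the handle gripped and still at 184.6°, where the measured forces put the heavy side straight down (within about 2°); after that turn I went back about 70° and forward again to check, and nothing else on the bench looked moved.

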